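Work a heat-sink rail in behind the post

ROBOT

A 6-joint arm with a two-finger parallel gripper is mounted at the origin on a cart in front of the work surface, level with it; the furniture and walls round the work are solid. World frame = base frame: x ahead of the robot, y to its left, z up, the work surface at z = 0. Lengths are in m, angles in rad, forces in N, time in s.
With the tool pointing down it reaches from about 0.3 to 0.775 m from the base axis. Payload 14.6 kg.
Tool frame: the origin (TCP) lies on the centre line of the jaws, within the pads' length; the fingertips stand 11 mm ahead of it and the grasp point (between the pads) lies 8 mm behind it (tip_extent is the distance from the TCP to the fingertips, in m); z points along the fingers, y is the line along which they close (so a half turn about z gives the same grasp; the last joint's range is limited). The gripper opens to 94 mm and grips with 3 to 60 N. Pads are 16 mm wide; open, the fingers measure 119 mm over their backs; the gripper's body (75 mm by 177 mm) begins 78 mm behind the grasp point.
Start: joints at [-1.176, 0.3, 1.521, -0, 1.321, -0.067], TCP at [0.245, -0.492, 0.216] pointing down, gripper open.
Joint ranges: [-3.03, 3.03], [-0.79, 2.21], [0.23, 2.52], [-1.04, 4.18], [0, 3.07], [-2.55, 2.55]. Speed limits (rad/s): [2.22, 2.22, 2.57, 3.14, 3.14, 3.14].

INTERFACE

Orientations are given as a unit quaternion [w, x, y, z].
In Python, from rig import move_to, move_linear, set_joints, set_gripper, pause, ik, observe, get_image, Unreachable, finish_job, look_for, silhouettes, place_of, tip_extent gives the robot as it stands. Calls block until the motion is done:
- move_to(position, orientation): joint-space move of the TCP to a pose.
- move_linear(position, attitude=None, speed=0.15, max_force=None): straight line of the TCP; attitude=None keeps the orientation; speed is the mean speed in m/s. With max_force (N) it stops when the force on the tool has changed by that much, and returns True; else False.
- set_joints(angles): joint-space move.
- set_gripper(opening): opening from 0.0 (shut) to 1.0 (fully open); the grip force is fixed at half the most; returns when the fingers have stopped.
- pause(seconds).
- ik(position, orientation): joint angles nearest the present ones, or None.
- observe(): the state.
- get_image(name): name is "scene" or "side" or "wrist"; returns a dict with "frame" (420x560x3 uint8, blue, green, red), "camera_matrix" (3x3 intrinsics, pixels), "world_from_camera" (4x4, takes a point from camera to world coordinates); the wrist camera has in their place "T_tool_cam" (4x4, takes a point from camera to tool coordinates, whose origin is the TCP and whose axes are the flange's). Camera axes: x right, y up, looking along -z (the intrinsics and any distortion apply to the point x, -y, -z); pixel columns grow to the right and rows downward; lengths in m; the calibration is good to about 2 mm. A picture is of the moment at which its call begins: read the wrist's pose just before it. There is no depth.
A pose or a line that the arm cannot do raises Unreachable and nothing moves.
- finish_job(): hands the job in; it is judged then, once.
Trained networks look in the newest picture that a camera, given by its name, has taken for a name from the list of things; names that differ only in an ending like _2 or _b are one class to them, and where a whole thing is asked for, a point or a joint stands for the part that bears it (a point fixed in the world has none). Each returns a list of dicts, best first, with "p" (0 to 1); they miss things now and then, are a little off and sometimes report something else, mostly with a low value. They report only what shows in the picture. A call takes as long as a camera call. They do not tell look-alikes from the thing itself.
- look_for(name, camera): "pixel" ([column, row] in pixels, amid what is visible of it).
- silhouettes(name, camera): "pixels" (420x560 bool, what is visible of it) and "pixel" ([column, row] in pixels, amid what is visible of it).
- place_of(name, camera): "pixel" ([column, row] in pixels: a listed point, or the origin of a listed thing).
The state is a dict: "t": time; "qpos": joint angles; "dq": joint speeds; "joint_torque": joint torques, N m; "tcp_pos": TCP position; "tool_rot": TCP orientation; "wrist_force": force on the tool from outside, world axes, zero at the start; "ft_torque": the same for the moment, N m; "width": opening from 0.0 (shut) to 1.0 (fully open); "grip_force": force on a finger pad.
Only numpy, scipy, OpenCV 4.12 (cv2) and the standard library are available. Lean on these libraries where they do the work, as an engineer would, in place of code of your own. Each camera call takes 0.05 s, during which the arm holds its last target. There are 200 camera calls.

TASK

Push the long finned aluminium rail into the dark steel three-sided bay at the back of the bench until it lies flush along the bay's back fence between the two end stops. A fixed steel post stands in one side of the bay's mouth, so push one end of the rail and then the other to angle the end nearest the post in behind it before swinging the rest home. Only push it along the bench, never lift or tip it, and leave the heat sink, transformer and tape roll beside the bay where they are.

Things in the scene. Friction and masses are not known exactly. Their poses are not given: they have to be found in the camera images.
- nest: The bay: fixed dark steel fence and two end stops, 25 mm high, 16 mm thick. Origin: bench level, middle of the fence's inner face. +y along the fence, +x from the open mouth into the fence (away from the robot). Fence face at x = 0, end stops' inner faces at y = +140 and -140 mm; the stops reach out to x = -51 mm (the mouth). Its floor is the bare bench, z = 0.
- post: Fixed round steel post, 16 mm in diameter, 45 mm high, origin on its axis at bench level. It stands in the bay's mouth at x = -48 mm and either y = +95 or y = -95 mm of the bay's frame (the side changes), leaving 40 mm between post and fence. The unused place shows only a flat brass insert in the bench.
- rail: Loose finned aluminium rail, a bar 240 mm long (its y), 20 mm wide (its x), 20 mm high, about 0.16 kg, both ends alike. Origin: centre of its underside. It starts on the bench in front of the bay's mouth, about parallel to the fence. A fingertip push of 1 to 2 N slides and turns it; it stops when the push stops.
- rail_end_a (a point): Centre of the rail's end face at its +y end, 10 mm above its underside.
- rail_end_b (a point): Centre of the rail's end face at its -y end, 10 mm above its underside.
- rail_center (a point): Centre of the rail, half-way up.
- heatsink: Bystander: loose black heat sink, 28x40x22 mm, beyond the left end of the bay. Origin under its centre.
- transformer: Bystander: loose yellow and black transformer, 26x38x37 mm, beyond the right end of the bay. Origin under its centre.
- tape_roll: Bystander: loose roll of black tape lying flat, 59x57x19 mm, behind the fence. Origin under its centre.
There are look-alikes about, which are no part of the job. Of the things shaped like the post, the steel one is meant.

How it is judged:
On the way:
1. one end of the rail is in behind the post while its other end is still outside the bay's mouth (((y of post in the frame of nest above 0 m and ((y of rail_end_a in the frame of nest above 0.09 m and x of rail_end_a in the frame of nest above -0.045 m and x of rail_end_b in the frame of nest below -0.05 m) or (y of rail_end_b in the frame of nest above 0.09 m and x of rail_end_b in the frame of nest above -0.045 m and x of rail_end_a in the frame of nest below -0.05 m))) or (y of post in the frame of nest below 0 m and ((y of rail_end_a in the frame of nest below -0.09 m and x of rail_end_a in the frame of nest above -0.045 m and x of rail_end_b in the frame of nest below -0.05 m) or (y of rail_end_b in the frame of nest below -0.09 m and x of rail_end_b in the frame of nest above -0.045 m and x of rail_end_a in the frame of nest below -0.05 m))))).
At the end, for the whole second after the job is handed in: The rail lies flat on the bench in the bay, behind the post and between the end stops, at rest, both its ends within 7 mm of touching the back fence (x of each of rail_end_a, rail_end_b in the frame of nest above -0.017 m and y of rail_end_a in the frame of nest between -0.142 and 0.142 m and height (world z) of each of rail_end_a, rail_end_b below 0.014 m and y of rail_end_b in the frame of nest between -0.142 and 0.142 m and linear speed of rail below 0.01 m/s and angular speed of rail below 0.05 rad/s).
It fails at once if the rail was lifted off the bench (height (world z) of rail_center above 0.018 m).
It fails at once if the rail was tipped (angle between rail's own z axis and vertical above 0.15 rad).
It fails at once if a bystander (heat sink, transformer or tape roll) was moved by more than 20 mm (distance of any of heatsink, transformer, tape_roll from where it was at the start of the episode above 0.02 m).
It also fails if it takes over 64 s, if anything falls off the work surface, if the arm or the gripper's body presses on something with over 40 N, if the wrist force passes 120 N, or if a joint passes its speed limit or range.

## Working session

There is one attempt and no reset: what is moved stays moved. The work goes in short steps, each a Python script; the robot and the scene stay as the last script left them, time stands still between calls to the robot, and variables do not carry over. Pictures are saved under pics/ and viewed, at most 10 in all, crops included, and the job is handed in when it is done.

```bash
ls; mkdir -p pics
cat > h.py <<'E'
import numpy as np, cv2
from rig import *
def ray(im,px):
    K=np.array(im["camera_matrix"]);T=np.array(im["world_from_camera"])
    v=np.linalg.inv(K)@np.array([px[0],px[1],1.]);return T[:3,3],T[:3,:3]@np.array([v[0],-v[1],-v[2]])
def plane(im,px,z):
    o,d=ray(im,px);return o+d*(z-o[2])/d[2]
E
python3 - <<'E'
from h import *
ims={}
for c in ("scene","side"):
    im=get_image(c);cv2.imwrite(f"pics/{c}0.png",im["frame"])
    print(c,{k:v.shape if hasattr(v,'shape') else 0 for k,v in im.items()}, np.round(np.array(im["world_from_camera"])[:3,3],3))
    for n,z in (("nest",0),("post",0),("rail",0),("rail_end_a",.01),("rail_end_b",.01),("heatsink",0),("transformer",0),("tape_roll",0)):
        for r in place_of(n,c)[:3]: print(n,np.round(r["pixel"]),round(r["p"],2),np.round(plane(im,r["pixel"],z),3))
E
```

```text
pics
scene {'frame': (420, 560, 3), 'camera_matrix': (3, 3), 'world_from_camera': (4, 4)} [-0.152  0.775  0.71 ]
nest [290. 205.] 0.96 [ 0.639 -0.091  0.   ]
post [323. 191.] 0.53 [ 0.62 -0.2   0.  ]
post [372. 186.] 0.38 [ 0.54  -0.314  0.   ]
rail [324. 211.] 0.55 [ 0.555 -0.127  0.   ]
rail_end_a [297. 229.] 0.93 [ 0.542 -0.009  0.01 ]
rail_end_a [356. 189.] 0.64 [ 0.552 -0.257  0.01 ]
rail_end_b [297. 229.] 0.93 [ 0.542 -0.009  0.01 ]
rail_end_b [356. 189.] 0.64 [ 0.552 -0.257  0.01 ]
transformer [357. 169.] 0.42 [ 0.627 -0.364  0.   ]
tape_roll [259. 203.] 0.83 [ 0.704 -0.045  0.   ]
side {'frame': (420, 560, 3), 'camera_matrix': (3, 3), 'world_from_camera': (4, 4)} [ 0.313 -0.77   0.54 ]
nest [296. 249.] 0.96 [ 0.648 -0.095  0.   ]
nest [349. 338.] 0.66 [ 0.626 -0.356  0.   ]
post [299. 283.] 0.59 [ 0.606 -0.198  0.   ]
post [299. 339.] 0.51 [ 0.548 -0.327  0.   ]
rail [266. 273.] 0.61 [ 0.558 -0.148  0.   ]
rail_end_a [244. 235.] 0.97 [ 0.555 -0.015  0.01 ]
rail_end_a [291. 303.] 0.62 [ 0.565 -0.253  0.01 ]
rail_end_b [244. 235.] 0.97 [ 0.555 -0.015  0.01 ]
rail_end_b [291. 303.] 0.62 [ 0.565 -0.253  0.01 ]
heatsink [210. 212.] 0.67 [0.515 0.126 0.   ]
heatsink [348. 338.] 0.54 [ 0.624 -0.354  0.   ]
transformer [352. 340.] 0.92 [ 0.628 -0.359  0.   ]
tape_roll [315. 234.] 0.79 [ 0.713 -0.055  0.   ]
```

Run:
```python
import cv2
a=cv2.imread("pics/scene0.png")[140:270,190:430];b=cv2.imread("pics/side0.png")[180:370,160:400]
cv2.imwrite("pics/ab.png",cv2.vconcat([cv2.resize(a,(500,271),interpolation=2),cv2.resize(b,(500,396),interpolation=2)])[:600] if 0 else cv2.hconcat([cv2.resize(a,(400,217),interpolation=2).copy() if 0 else cv2.copyMakeBorder(cv2.resize(a,(400,217),interpolation=2),0,100,0,0,0),cv2.resize(b,(400,317),interpolation=2)]))
```

```text
(no output)
```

View pics/ab.png

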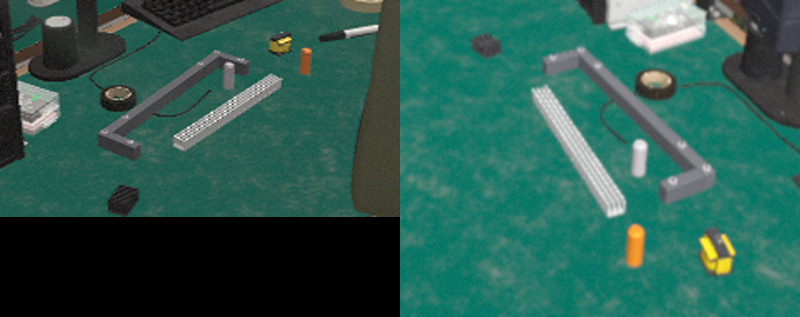

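View pics/side0.png

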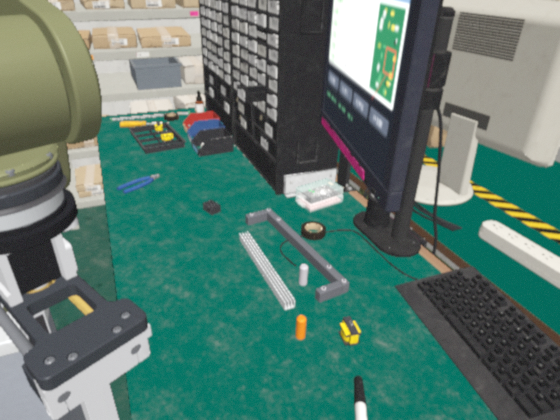

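Steel post is at scene (323,191) / side (299,283), grey, in the bay's mouth at the right (−y) side. The orange one at scene (372,186) / side (299,339) is a look-alike outside the bay; the enlarged crop confirms this. Next I go overhead with the wrist camera.

```bash
cat >> h.py <<'E'
from scipy.spatial.transform import Rotation as R
def quat(yaw):  # tool down, tool y axis at world yaw+90deg
    q=(R.from_euler('z',yaw)*R.from_euler('x',np.pi)).as_quat();return [q[3],q[0],q[1],q[2]]
def wrist():
    o=observe();im=get_image("wrist");T=np.eye(4);q=o["tool_rot"]
    q=np.array(q);T[:3,:3]=R.from_quat([q[1],q[2],q[3],q[0]]).as_matrix() if q.size==4 else q
    T[:3,3]=o["tcp_pos"];im["world_from_camera"]=T@np.array(im["T_tool_cam"]);return im
E
python3 - <<'E'
from h import *
o=observe();print(o["tool_rot"],o["t"])
for yaw in (0,np.pi):
    print(ik([.45,-.12,.33],quat(yaw)))
best=min((y for y in (0,np.pi) if ik([.45,-.12,.33],quat(y)) is not None),key=lambda y:abs(ik([.45,-.12,.33],quat(y))[5]))
print(best)
move_to([.45,-.12,.33],quat(best));set_gripper(0)
im=wrist();cv2.imwrite("pics/w1.png",im["frame"]);print(im["world_from_camera"].round(3))
for n,z in (("nest",0),("post",0),("rail",0),("rail_end_a",.01),("rail_end_b",.01)):
    for r in place_of(n,"wrist")[:3]: print(n,np.round(r["pixel"]),round(r["p"],2),np.round(plane(im,r["pixel"],z),3))
np.save("w1.npy",{k:np.array(v) for k,v in im.items()},allow_pickle=True)
for n,z in (("rail",.02),("nest",.025)):
    for r in silhouettes(n,"wrist")[:2]:
        m=np.array(r["pixels"]).astype(np.uint8);c=max(cv2.findContours(m,0,2)[0],key=cv2.contourArea)
        P=np.array([plane(im,p[0],z)[:2] for p in c],np.float32);b=cv2.minAreaRect(P);print(n,r["p"],b,cv2.boxPoints(b).round(3).tolist())
print(observe()["t"])
E
```

```text
[1.97371882e-06 9.73466927e-01 2.28827758e-01 1.35669097e-05] 0.9
[-3.39270617e-01  4.32568071e-02  1.55992426e+00 -4.44089210e-16
  1.53841159e+00  1.23152571e+00]
[-0.33927062  0.04325681  1.55992426  0.          1.53841159 -1.91006694]
0
[[-0.     0.962  0.272  0.529]
 [-1.    -0.     0.001 -0.12 ]
 [ 0.001 -0.272  0.962  0.499]
 [ 0.     0.     0.     1.   ]]
nest [260.  10.] 0.63 [ 0.647 -0.098  0.   ]
post [343.  42.] 0.77 [ 0.611 -0.203  0.   ]
post [429.  96.] 0.7 [ 0.545 -0.321 -0.   ]
rail [292.  88.] 0.73 [ 0.555 -0.138  0.   ]
rail_end_a [197.  91.] 0.75 [ 0.551 -0.016  0.01 ]
rail_end_a [382.  88.] 0.66 [ 0.555 -0.255  0.01 ]
rail_end_b [197.  91.] 0.75 [ 0.551 -0.016  0.01 ]
rail_end_b [382.  88.] 0.66 [ 0.555 -0.255  0.01 ]
rail 0.7 ((0.5537495613098145, -0.135367751121521), (0.021460535004734993, 0.23508478701114655), 1.5849920511245728) [[0.5400000214576721, -0.017999999225139618], [0.5460000038146973, -0.2529999911785126], [0.5680000185966492, -0.2529999911785126], [0.5609999895095825, -0.017999999225139618]]
nest 0.92 ((0.6236818432807922, -0.0705747902393341), (0.06922891736030579, 0.24616160988807678), 7.336714267730713) [[0.5740000009536743, 0.04699999839067459], [0.6050000190734863, -0.19699999690055847], [0.6740000247955322, -0.18799999356269836], [0.6420000195503235, 0.0560000017285347]]
4.3333
```

View pics/w1.png

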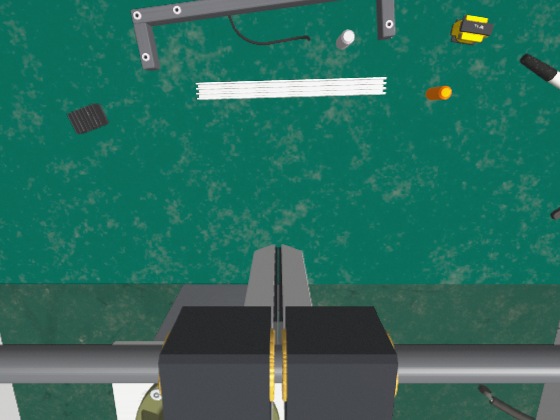

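The rail is at (197..386, 78..100), parallel-ish. The bay is rotated a few degrees. Steel post is at (345,40) and the orange look-alike at (440,93). I'll shift forward for a full view of the bay.

Run:
```python
from h import *
move_linear([.515,-.12,.34],speed=.1)
im=wrist();np.save("w2.npy",{k:np.array(v) for k,v in im.items()},allow_pickle=True)
cv2.imwrite("pics/w2.png",cv2.resize(im["frame"][0:210,100:420],(800,525),interpolation=cv2.INTER_CUBIC))
for n,z in (("nest",0),("post",0),("rail_end_a",.01)):
    for r in place_of(n,"wrist")[:2]: print(n,np.round(r["pixel"]),round(r["p"],2),np.round(plane(im,r["pixel"],z),3))
```

```text
nest [263.  68.] 0.94 [ 0.646 -0.1    0.   ]
nest [288. 137.] 0.68 [ 0.556 -0.134  0.   ]
post [420. 143.] 0.72 [ 0.547 -0.32   0.   ]
post [340.  96.] 0.51 [ 0.61  -0.204  0.   ]
rail_end_a [202. 139.] 0.91 [ 0.554 -0.017  0.01 ]
rail_end_a [378. 139.] 0.83 [ 0.554 -0.258  0.01 ]
```

View pics/w2.png

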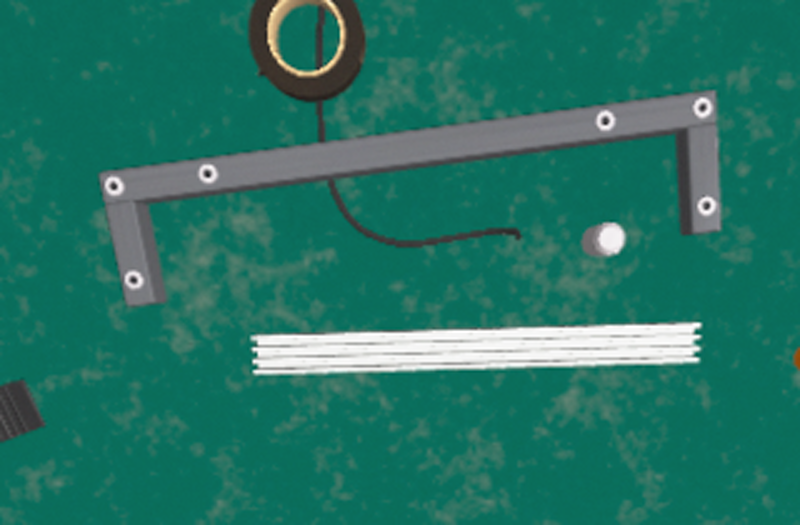

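The picture shows the bay's outer corners (crop px) at (101,173), (716,91), (128,305), (720,231). Post top is at (609,239) and rail top corners at (252,337), (254,374), (700,324), (700,363). I fit the bay and rail poses to these.

Run:
```python
from h import *
im=np.load("w2.npy",allow_pickle=True).item()
W=lambda c,z:plane(im,[100+(c[0]+.5)/2.5-.5,(c[1]+.5)/2.5-.5],z)[:2]
def fit(loc,pts):
    loc=np.array(loc);pts=np.array(pts);a=loc-loc.mean(0);b=pts-pts.mean(0)
    th=np.arctan2((a[:,0]*b[:,1]-a[:,1]*b[:,0]).sum(),(a*b).sum())
    c,s=np.cos(th),np.sin(th);M=np.array([[c,-s],[s,c]]);t=pts.mean(0)-M@loc.mean(0)
    return t.round(4),round(th,4),((M@loc.T).T+t-pts).round(4).tolist()
n=fit([(.016,.156),(.016,-.156),(-.051,.156),(-.051,-.156)],[W(p,.025) for p in((101,173),(716,91),(128,305),(720,231))])
r=fit([(.01,.12),(-.01,.12),(.01,-.12),(-.01,-.12)],[W(p,.02) for p in((252,337),(254,374),(700,324),(700,363))])
print(n);print(r)
c,s=np.cos(n[1]),np.sin(n[1]);M=np.array([[c,-s],[s,c]])
print("post",M.T@(W((609,239),.045)-n[0]))
for e in(.12,-.12): print(M.T@(np.array([-np.sin(r[1]),np.cos(r[1])])*e+r[0]-n[0]))
```

```text
(array([ 0.6456, -0.1016]), np.float64(0.1206), [[0.0008, 0.0016], [0.0005, -0.001], [-0.001, 0.001], [-0.0003, -0.0016]])
(array([ 0.5537, -0.1367]), np.float64(0.0263), [[0.0002, 0.0004], [-0.0002, -0.0002], [-0.0003, -0.0006], [0.0003, 0.0005]])
post [-0.04777849 -0.09410723]
[-0.08415607  0.09567808]
[-0.10675454 -0.14325561]
```

```bash
cat >> h.py <<'E'
N=np.array([.6456,-.1016]);TH=.1206
M=np.array([[np.cos(TH),-np.sin(TH)],[np.sin(TH),np.cos(TH)]])
def look():
    """rail pose in nest frame: centre, phi, end a, end b"""
    p=observe()["tcp_pos"]
    if p[2]<.12: move_linear([p[0],p[1],.12],speed=.3)
    move_to([.515,-.12,.34],quat(0));im=wrist()
    for r in silhouettes("rail","wrist"):
        c=max(cv2.findContours(np.array(r["pixels"]).astype(np.uint8),0,2)[0],key=cv2.contourArea)
        (cx,cy),(w,h),a=cv2.minAreaRect(np.array([plane(im,q[0],.02)[:2] for q in c],np.float32))
        if w>h: a-=90;w,h=h,w
        if not(.2<h<.27 and w<.04): continue
        phi=(np.deg2rad(a)-TH+np.pi/2)%np.pi-np.pi/2;C=M.T@(np.array([cx,cy])-N);u=np.array([-np.sin(phi),np.cos(phi)])
        print("C",C.round(4),"phi",round(phi,3),"a",(C+.12*u).round(4),"b",(C-.12*u).round(4),"wh",round(w,4),round(h,4),"t",observe()["t"])
        return im,C,phi,C+.12*u,C-.12*u
    print("rail not found");return im,None,None,None,None
def push(path,yaw,speed=.07,f=15,z=.018):
    """fingertip down at path[0], along path (nest frame xy), then up"""
    q=quat(TH+yaw);w=[N+M@np.array(p) for p in path]
    move_to([*w[0],.10],q);move_linear([*w[0],z],speed=.15,max_force=10)
    for p in w[1:]:
        hit=move_linear([*p,z],speed=speed,max_force=f)
        print("hit",hit,(M.T@(np.array(observe()["tcp_pos"][:2])-N)).round(4),np.round(observe()["wrist_force"],1))
        if hit: break
    p=observe()["tcp_pos"];move_linear([p[0],p[1],.10],speed=.25)
E
python3 - <<'E'
from h import *
set_gripper(0)
phi=-.094;b=np.array([-.1068,-.1433]);u=np.array([-np.sin(phi),np.cos(phi)])
push([b-.028*u,b+(.075-.0125)*u],phi)
im,*_=look();cv2.imwrite("pics/w3.png",im["frame"])
E
```

```text
hit False [-0.1011 -0.0812] [-0.1 -0.7  0.5]
C [-0.0876  0.0502] phi -0.103 a [-0.0753  0.1696] b [-0.1    -0.0692] wh 0.0236 0.2365 t 10.5917
```

View pics/w3.png

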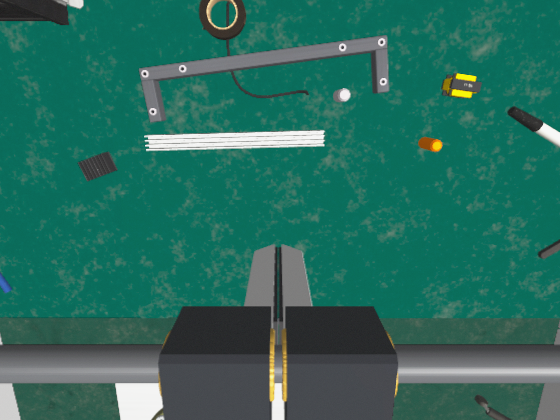

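Run:
```python
from h import *
push([(-.137,-.047),(-.060,-.045)],0)
look()
```

```text
hit False [-0.0602 -0.045 ] [ 0.3 -0.6 -0.2]
C [-0.0628  0.0535] phi 0.271 a [-0.095   0.1691] b [-0.0306 -0.0621] wh 0.025 0.2398 t 15.2667
```

Run:
```python
from h import *
phi=.271;a=np.array([-.095,.1691]);u=np.array([-np.sin(phi),np.cos(phi)])
push([a+.022*u,a+(.0125-.048)*u],phi)
im,*_=look();cv2.imwrite("pics/w4.png",im["frame"])
```

```text
hit False [-0.0856  0.135 ] [ 0.9  0.5 -0.8]
C [-0.0495  0.0072] phi 0.276 a [-0.0822  0.1227] b [-0.0168 -0.1082] wh 0.0223 0.2379 t 19.975
```

View pics/w4.png

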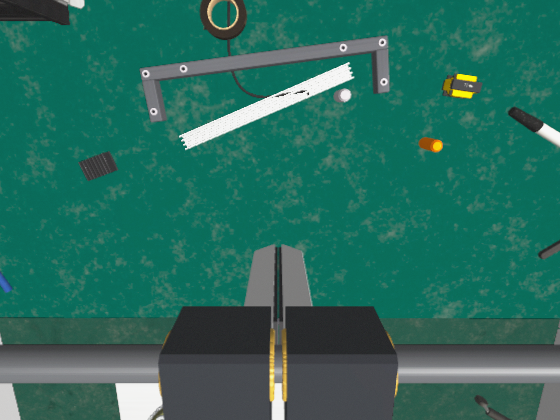

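Run:
```python
from h import *
push([(-.112,.09),(-.042,.088)],.1,f=12)
look()
```

```text
hit False [-0.0422  0.088 ] [ 0.4 -0.3  0.1]
C [-0.0246  0.0007] phi -0.047 a [-0.019   0.1206] b [-0.0303 -0.1192] wh 0.0206 0.2368 t 24.6583
```

Both ends are in. Now I push it flush, b side first.

Run:
```python
from h import *
push([(-.062,-.055),(-.026,-.055)],0,speed=.05,f=10)
push([(-.062,.075),(-.026,.075)],0,speed=.05,f=10)
im,*_=look();cv2.imwrite("pics/w5.png",cv2.resize(im["frame"][0:210,100:420],(800,525)))
```

```text
hit True [-0.0291 -0.0548] [-0.5  0.4  0.6]
hit True [-0.0294  0.0751] [ 0.1  0.6 -0.4]
C [-0.0099  0.0019] phi 0.002 a [-0.0102  0.1219] b [-0.0096 -0.1181] wh 0.0232 0.2379 t 31.25
```

View pics/w5.png

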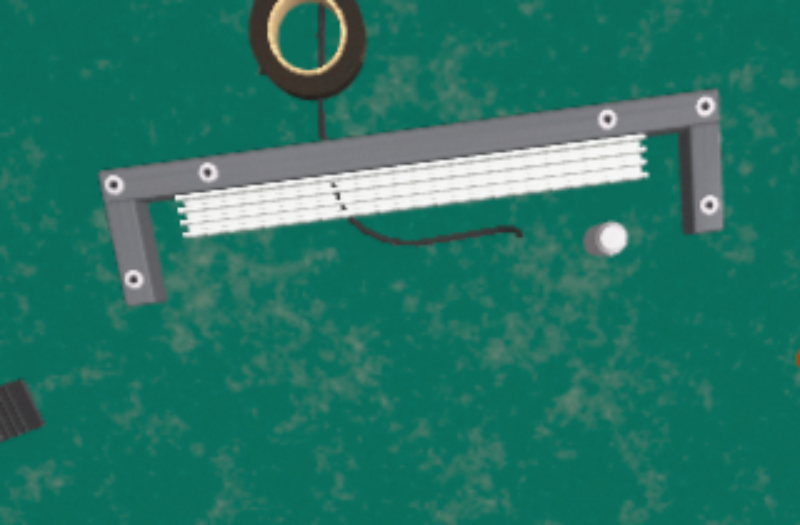

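The rail lies flush along the fence, from (180,215) to (645,157), behind the post at (608,239). The tape roll and heat sink haven't moved.

```bash
python3 -c "
from rig import *
print(finish_job())"
```

```text
the job is handed in; nothing more can be done
None
```

The rail is in the bay, flush along the back fence (both ends measured within about 1 mm of touching it) and behind the steel post; I handed the job in just after 31 s of the 64 s allowed, and no verdict came back.

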